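# Turn the indexed game board to the next stop

### The job

Press in the spring plunger that locks the round checkers board and, by pushing, turn the board clockwise (seen from above) to the very next stop; let the plunger spring fully back up there so that the board is locked again, and move clear. Leave the two pegs standing on the board, and do not disturb the jar and the bin beside it.

Things in the scene. Friction and masses are not known exactly. Their poses are not given: they have to be found in the camera images.
- board_center (a point): Centre of the upper face of the round wooden game board (290 mm across, 18 mm thick, face 42 mm above the work surface). It turns about the vertical line through this point on a fixed round plywood base (350 mm across, 22 mm high). Six small brass studs near the base's rim mark the six stops, 60 degrees apart; when locked, the plunger is in line with the centre and a stud.
- plunger_top (a point): Centre of the flat top of the plunger's round steel cap (32 mm across, on a 12 mm stem), standing on a small aluminium plate near the board's rim, 118 mm from the board's axis; it turns with the board. Up, the cap's top is 68 mm above the work surface (26 mm above the board); it is pressed straight down, travel 13 mm, 3.5 N to start and 8 N at full depth.
- post_top (a point): Top of the upright steel turning post (12 mm thick, 96 mm above the work surface, 28 mm above the raised cap), fixed on the board on the plunger's clockwise side, 30 mm from its axis (24 mm to the near face). A fingertip pressing on the cap can push clockwise against the post or carry the cap along by friction; 1 to 2 N of push turns the board.
- turntable (a joint): Turn of the board in rad, clockwise seen from above positive; 0 at the start, locked at the first stop. Stops every 1.047 rad either way; it can turn at most 2.3 rad from the start in either direction.
- plunger (a joint): How far the plunger is pressed in, m: 0 fully up (locked in a stop), 0.013 fully down. From 0.010 on the board is free to turn. Once it has turned some 10 degrees the base keeps the plunger down by itself (about 0.010); unpressed, it springs up by itself when within about 2 degrees of a stop. The locked board has about 0.7 degree of play.
- peg1: Small plastic peg (foot 20 mm across, 34 mm tall) standing loose on the board on the half away from the plunger, 75 mm from the board's axis; origin at the centre of its underside, z up along it. It rides round with the board; leave it standing.
- peg2: The second such peg, also on the half away from the plunger; origin at the centre of its underside, z up along it.
- jar: Bystander: glass jar with a metal screw lid, 84 mm across, 110 mm tall, standing on the work surface to the left of the board; origin at the centre of its underside.
- bin: Bystander: blue plastic bin with a tilt-out front, 150 by 200 mm and 125 mm tall, the front reaching 45 mm further out towards the robot, standing to the right of the board; origin at the centre of its underside.

How it is judged:
On the way, in this order (a step that is already met when the one before it is completed fails the run):
1. the plunger is pressed in while the board is still at its first stop (value of joint plunger above 0.009 m and value of joint turntable between -0.15 and 0.15 rad), for 0.05 s.
2. the board is on its way clockwise with the plunger in (value of joint plunger above 0.007 m and value of joint turntable between 0.3 and 0.9 rad), for 0.05 s.
3. the plunger has sprung up in the next stop (value of joint plunger below 0.003 m and value of joint turntable between 1.01 and 1.085 rad), for 0.2 s.
At the end, for the whole second after the job is handed in: The board is at rest 60 degrees (within 2) clockwise of where it began, the plunger is up to within 3 mm, both pegs stand upright on the board (within 100 mm of its centre), and jar and bin are within 20 mm of where they were (all of step 3 and velocity of joint turntable between -0.05 and 0.05 rad/s and angle between each of peg1, peg2's own z axis and vertical below 0.3 rad and horizontal distance between each of peg1, peg2 and board_center below 0.1 m and distance of each of jar, bin from where it was at the start of the episode below 0.02 m); the robot touches nothing.
It fails at once if a peg is knocked over (angle between any of peg1, peg2's own z axis and vertical above 0.5 rad).
It fails at once if a peg is lifted off the board (height (world z) of any of peg1, peg2 above 0.06 m).
It fails at once if the jar or the bin is pushed away, tipped or lifted (distance of any of jar, bin from where it was at the start of the episode above 0.02 m or angle between any of jar, bin's own z axis and vertical above 0.3 rad).
It also fails if it takes over 35 s, if anything falls off the work surface, if the arm or the gripper's body presses on something with over 40 N, if the wrist force passes 120 N, or if a joint passes its speed limit or range.

### The arm

A 7-joint arm with a two-finger parallel gripper is mounted at the origin on the work surface. World frame = base frame: x ahead of the robot, y to its left, z up, the work surface at z = 0. Lengths are in m, angles in rad, forces in N, time in s.
With the tool pointing down it reaches from about 0.4 to 0.85 m from the base axis. Payload 6.9 kg.
Tool frame: the origin (TCP) lies at the very end of the fingers, on their centre line; the grasp point (between the pads) lies 19 mm behind it; z points along the fingers, y is the direction in which the jaws open and shut (so a half turn about z gives the same grasp; the last joint's range is limited). The gripper opens to 85 mm and grips with 20 to 120 N. Pads are 22 mm wide; open, the fingers measure 114 mm over their backs; the gripper's body (76 mm by 85 mm) begins 54 mm behind the grasp point. The pads swing forward as they close: fully open they stand 13 mm farther back than shut.
Start: joints at [1.409, 0.507, -0.238, 1.5, 0.126, 1.149, -0.155], TCP at [0.165, -0.603, 0.231] pointing down, gripper open.
Joint ranges: [-3.08, 3.08], [-0.24, 2.05], [-1.43, 1.35], [0, 2.5], [-1.52, 4.66], [0.17, 1.96], [-2.89, 2.89]. Speed limits (rad/s): [2.39, 2.39, 3.14, 3.14, 3.14, 3.14, 3.14].

### API

Orientations are given as a rotation vector (axis times angle).
In Python, from plant import manip, cams gives the robot as it stands. The module is installed in compiled form; this text tells all that it offers.
- The arm moves only by the shell command python3 -m handwheel 'ROWS' [FORCE]. ROWS is JSON, a list of rows, each an object with "dp": the shift along the world's x, y, z in cm, a list of three; "spin": the turn about the world's z in degrees; "grip": the opening, from 0 (shut) to 1 (fully open). In form: [{"dp": [tx, ty, tz], "spin": spin, "grip": grip}, ...]. A call has 1 to 8 rows; each row is the pose to reach, as a shift and turn from the pose measured when the call began; what a row does not reach only later rows make up. A row lasts 1/12 s, in which the tool goes at most 41.7 mm and 7.16 degrees, less where a joint would pass 70% of its speed; a pose out of reach is approached as far as the arm can. A call with a gripper value outside its range is refused whole. The fingers move at their own pace and stop on an object; FORCE is the grip in N (left out, the last holds). Time passes only in rows, so rows that repeat a pose let the fingers close. It gives the time, the measured TCP pose, the force and the opening at its end, in the units of the state.
- manip.state(): the state, without advancing time (a new reading comes with each control period).
- cams.camera(name): name is "scene" or "top"; returns (picture, depth): 384x512x3 uint8, blue, green, red; 384x512 float32, m along the optical axis (not along the pixel's ray), 0 where there is no reading.
- cams.camera_model(name): a dict with "fx", "fy", "cx", "cy" (pixels), "distortion" ([k1, k2, p1, p2, k3] as OpenCV has them; the pictures are not rectified), "pose" (4x4, takes a point from camera to world coordinates). Camera axes: x right, y down, z forward; pixel columns grow to the right and rows downward; lengths in m; the calibration is good to about 2 mm. A picture is of the moment at which its call begins. camera_model takes no time and is no camera call.
- manip.job_done(): hands the job in, once; it reports no verdict.
The state is a dict: "clock": time; "qpos": joint angles; "qvel": joint speeds; "tau": joint torques, N m; "eef_pos": TCP position; "ee_rot": TCP orientation; "force": force on the tool from outside, world axes, zero at the start; "ft_torque": the same for the moment, N m; "opening": finger opening in m.
Only numpy, scipy, OpenCV 4.12 (cv2) and the standard library are available. Lean on these libraries where they do the work, as an engineer would, in place of code of your own. Each camera call takes 0.05 s, during which the arm holds its last target. There are 200 camera calls.

## Working session

There is one attempt and no reset: what is moved stays moved. The work goes in short steps, Python scripts to look and compute and a shell command to move; the robot and the scene stay as the last step left them, time stands still between calls to the robot, and variables do not carry over. Pictures are saved under pics/ and viewed, about 8 in all and at most 12, crops included, and the job is handed in when it is done.

```bash
mkdir -p pics; cat > h.py <<'E'
import numpy as np, cv2
from plant import manip, cams
def ray(name,u,v,z):
    m=cams.camera_model(name);K=np.array([[m['fx'],0,m['cx']],[0,m['fy'],m['cy']],[0,0,1]])
    p=cv2.undistortPoints(np.array([[[u,v]]],float),K,np.array(m['distortion']))[0,0]
    T=np.array(m['pose']);d=T[:3,:3]@[p[0],p[1],1];o=T[:3,3]
    return o+d*(z-o[2])/d[2]
E
python3 - <<'E'
from h import *
for n in('scene','top'):
    p,d=cams.camera(n);cv2.imwrite(f'pics/{n}0.png',p);np.save(f'{n}0.npy',d);print(np.round(cams.camera_model(n)['pose'],3))
print(manip.state())
E
```

```text
[[ 0.159  0.731 -0.663  1.219]
 [ 0.987 -0.129  0.095 -0.127]
 [-0.016 -0.67  -0.743  0.86 ]
 [ 0.     0.     0.     1.   ]]
[[ 0.011 -0.995  0.095  0.457]
 [-1.    -0.01   0.01  -0.041]
 [-0.009 -0.095 -0.995  1.216]
 [ 0.     0.     0.     1.   ]]
{'clock': 0.1, 'qpos': array([ 1.40945743,  0.50822833, -0.23752958,  1.50098597,  0.12571822,
        1.14891617, -0.15481329]), 'qvel': array([-0.00116753, -0.00369217,  0.00042441, -0.00180613,  0.00070444,
       -0.0002036 , -0.00038529]), 'tau': array([-4.64285578e-03, -6.21835256e+01, -2.19492428e+00, -2.50203270e+01,
        1.23652857e-02,  7.87463214e-03,  3.40362908e-05]), 'eef_pos': array([ 0.16461095, -0.60248649,  0.23054853]), 'ee_rot': array([-3.11215917e+00, -4.17702185e-01,  3.96086759e-04]), 'force': array([-0.46172485, -0.24732811,  0.69539771]), 'ft_torque': array([-0.02771843,  0.0313767 , -0.00971514]), 'opening': 0.08555233861814818}
```

View pics/top0.png

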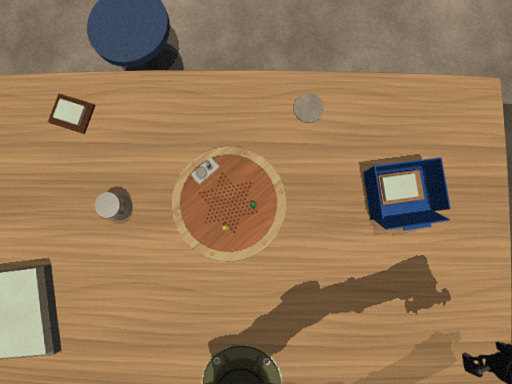

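View pics/scene0.png

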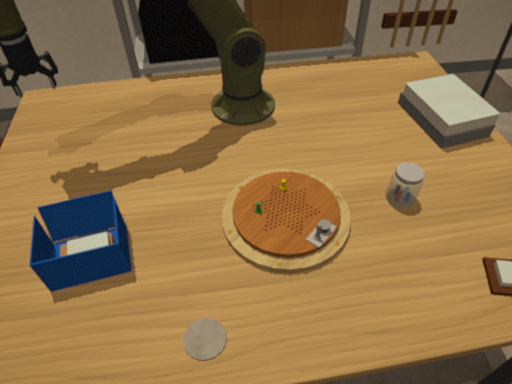

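The top view shows the board centred near (228,203), the plunger near (202,172), pegs at (253,204) and (225,227), the jar at (108,205) and the bin at (405,195). Next I'll enlarge and measure.

```bash
python3 - <<'E'
from h import *
p=cv2.imread('pics/top0.png');s=cv2.imread('pics/scene0.png')
a=cv2.resize(p[145:265,170:290],(480,480),interpolation=cv2.INTER_CUBIC)
b=cv2.resize(s[215:255,300:345],(450,400),interpolation=cv2.INTER_CUBIC)
c=np.zeros((480,800,3),np.uint8);a2=cv2.resize(p[150:190,185:225],(400,400),interpolation=cv2.INTER_CUBIC)
c[:400,:400]=a2;c[:356,400:]=cv2.resize(b,(400,356));cv2.imwrite('pics/crop.png',c)
for n,i,r in(('top',p,(165,140,295,270)),('scene',s,(215,160,360,280))):
    h=cv2.cvtColor(i,cv2.COLOR_BGR2HSV);x0,y0,x1,y1=r
    m=np.zeros(h.shape[:2],np.uint8);m[y0:y1,x0:x1]=((h[...,0]<13)&(h[...,1]>120))[y0:y1,x0:x1]*255
    m=cv2.morphologyEx(m,cv2.MORPH_OPEN,np.ones((3,3)))
    k=max(cv2.findContours(m,0,1)[0],key=cv2.contourArea);k=cv2.convexHull(k)
    P=np.array([ray(n,*q[0],.042)[:2] for q in k],np.float32)
    print(n,cv2.fitEllipse(k),cv2.fitEllipse(P), cv2.minEnclosingCircle(P))
    g=((h[...,1]<60)&(h[...,2]>60)).astype(np.uint8)
    x0,y0,x1,y1=(185,150,225,190) if n=='top' else (300,215,345,255)
    cn=cv2.findContours(g[y0:y1,x0:x1],0,1)[0]
    for q in cn:
        if cv2.contourArea(q)>15:
            M=cv2.moments(q);print(' grey',M['m00'],M['m10']/M['m00']+x0,M['m01']/M['m00']+y0,cv2.boundingRect(q))
d=np.load('top0.npy');T=cams.camera_model('top')['pose']
print(np.round((1.216-d[158:184:2,190:222:2])*1000).astype(int))
E
```

```text
top ((227.94435119628906, 202.80258178710938), (95.27268981933594, 95.87635040283203), 42.108150482177734) ((0.5437867641448975, 0.044836245477199554), (0.28383439779281616, 0.2843513488769531), 87.86605072021484) ((0.5438104867935181, 0.044923100620508194), 0.14281103014945984)
 grey 306.0 204.51960784313727 170.1830065359477 (6, 7, 28, 27)Traceback (most recent call last):
  File "<stdin>", line 11, in <module>
ValueError: max() iterable argument is empty
```

View pics/crop.png

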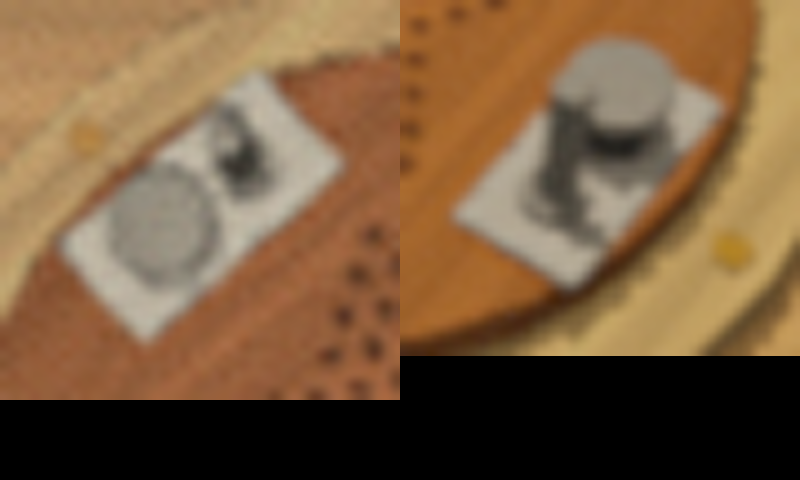

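The left panel (top view) shows the cap centre at about (200.9,171.7) and the post from base (209,167) to top (207,161). The right panel (scene view) shows the cap at about (323.5,223.9), with the dark post to its lower left.

```bash
python3 - <<'E'
from h import *
c=np.array([.5438,.0449])
for n,u,v,z,l in(('top',200.9,171.7,.068,'cap'),('scene',323.5,223.9,.068,'cap'),('top',207.2,161,.096,'post'),('top',209.3,166.5,.045,'postbase'),('scene',318.3,226,.096,'post'),('scene',315.5,239,.043,'postbase'),('top',193.4,163.4,.022,'stud')):
    P=ray(n,u,v,z)[:2];r=P-c;print(l,n,P.round(4),'r',np.linalg.norm(r).round(4),'ang',np.degrees(np.arctan2(r[1],r[0])).round(1))
cap=ray('top',200.9,171.7,.068)[:2]
E
```

```text
cap top [0.6307 0.1233] r 0.117 ang 42.0
cap scene [0.6326 0.124 ] r 0.1189 ang 41.7
post top [0.6575 0.1019] r 0.1272 ang 26.6
postbase top [0.6501 0.1017] r 0.1205 ang 28.1
post scene [0.6574 0.1011] r 0.1267 ang 26.3
postbase scene [0.6571 0.0993] r 0.1257 ang 25.7
stud top [0.6631 0.1535] r 0.1613 ang 42.3
```

```bash
python3 -m handwheel '[{"dp":[2,3.1,0],"spin":4,"grip":0},{"dp":[4,6.2,0],"spin":8,"grip":0},{"dp":[6,9.3,0],"spin":12,"grip":0},{"dp":[8,12.4,0],"spin":16,"grip":0},{"dp":[10,15.5,0],"spin":20,"grip":0},{"dp":[12,18.6,0],"spin":24,"grip":0},{"dp":[14,21.7,0],"spin":27,"grip":0},{"dp":[16,24.8,0],"spin":27,"grip":0}]' 60
```

```text
clock: 0.77
eef_pos: [0.325, -0.3528, 0.2304]
ee_rot: [-2.927, -1.137, 0.001]
force: [0.6, -0.1, 0.5]
opening: -0.0003
```

```bash
python3 -m handwheel '[{"dp":[2,3.1,0],"spin":0,"grip":0},{"dp":[4,6.2,0],"spin":0,"grip":0},{"dp":[6,9.3,0],"spin":0,"grip":0},{"dp":[8,12.4,0],"spin":0,"grip":0},{"dp":[10,15.5,0],"spin":0,"grip":0},{"dp":[12,18.6,0],"spin":0,"grip":0},{"dp":[14,21.7,0],"spin":0,"grip":0},{"dp":[16,24.8,0],"spin":0,"grip":0}]'
python3 -m handwheel '[{"dp":[2,3.1,0],"spin":0,"grip":0},{"dp":[4,6.2,0],"spin":0,"grip":0},{"dp":[6,9.3,-2],"spin":0,"grip":0},{"dp":[8,12.4,-4],"spin":0,"grip":0},{"dp":[10,15.5,-6],"spin":0,"grip":0},{"dp":[12,18.6,-8],"spin":0,"grip":0},{"dp":[13.5,21.5,-10],"spin":0,"grip":0},{"dp":[14.6,22.8,-11],"spin":0,"grip":0}]'
```

```text
clock: 1.43
eef_pos: [0.4854, -0.1031, 0.2302]
ee_rot: [-2.927, -1.137, 0.002]
force: [1.3, -0.8, 0.7]
opening: -0.0002
clock: 2.1
eef_pos: [0.6307, 0.1302, 0.1171]
ee_rot: [-2.921, -1.142, 0.006]
force: [-0.3, -0.3, 0.3]
opening: -0.0001
```

```bash
python3 -m handwheel '[{"dp":[0.1,-0.6,-3],"spin":0,"grip":0},{"dp":[0.1,-0.6,-3.5],"spin":0,"grip":0},{"dp":[0.1,-0.6,-3.5],"spin":0,"grip":0}]'; python3 - <<'E'
from h import *
p,d=cams.camera('scene');q,e=cams.camera('top');a=cv2.resize(p[150:290,235:375],(400,400),interpolation=3)
b=cv2.resize(q[140:240,160:260],(400,400),interpolation=3);cv2.imwrite('pics/c2.png',np.hstack([a,b]));print(manip.state()['eef_pos'])
E
```

```text
clock: 2.35
eef_pos: [0.6297, 0.1231, 0.0793]
ee_rot: [-2.921, -1.142, 0.015]
force: [-0.9, 0.3, 0.5]
opening: 0.0004
[0.63170487 0.12334549 0.08275672]
```

View pics/c2.png

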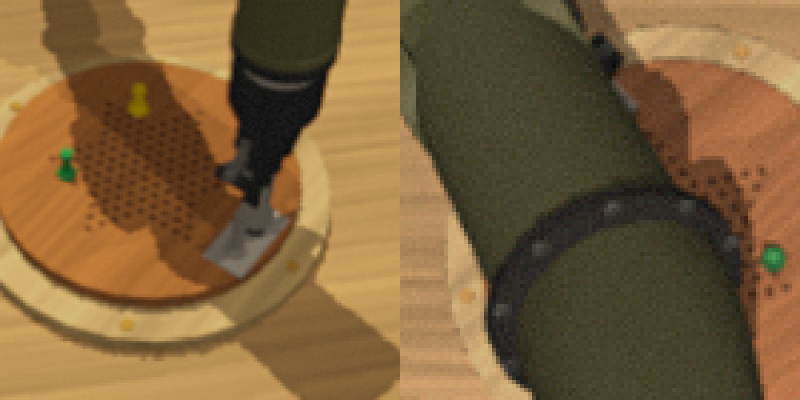

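The left panel shows the shut fingers (tip near (258,205)) over the cap, clear of the post, with both pegs standing. I'll press now.

```bash
python3 -m handwheel '[{"dp":[0,0,-0.8],"spin":0,"grip":0},{"dp":[0,0,-1.4],"spin":0,"grip":0},{"dp":[0,0,-2.0],"spin":0,"grip":0},{"dp":[0,0,-2.5],"spin":0,"grip":0},{"dp":[0,0,-2.8],"spin":0,"grip":0},{"dp":[0,0,-2.8],"spin":0,"grip":0},{"dp":[0,0,-2.8],"spin":0,"grip":0}]'; python3 -c "
from h import *
print(manip.state()['eef_pos'],manip.state()['force'])"
```

```text
clock: 3.03
eef_pos: [0.6323, 0.1228, 0.0556]
ee_rot: [-2.923, -1.14, 0.004]
force: [-1.3, -0.7, 7.8]
opening: -0.0002
[0.63234893 0.12281663 0.0555852 ] [-1.34755703 -0.66727275  7.84444211]
```

```bash
cat > arc.py <<'E'
from h import *
import sys
c=np.array([.5438,.0449]);s=manip.state();r=s['eef_pos'][:2]-c
for a in map(float,sys.argv[1:]):
    t=np.radians(-a);R=np.array([[np.cos(t),-np.sin(t)],[np.sin(t),np.cos(t)]]);print(a,((R@r-r)*100).round(2))
E
python3 arc.py 3 7 11 15 19 23 27
```

```text
3.0 [ 0.4  -0.47]
7.0 [ 0.88 -1.14]
11.0 [ 1.32 -1.83]
15.0 [ 1.71 -2.56]
19.0 [ 2.05 -3.31]
23.0 [ 2.34 -4.08]
27.0 [ 2.57 -4.87]
```

```bash
python3 -m handwheel '[{"dp":[0.4,-0.47,-0.2],"spin":-3,"grip":0},{"dp":[0.88,-1.14,-0.2],"spin":-7,"grip":0},{"dp":[1.32,-1.83,-0.2],"spin":-11,"grip":0},{"dp":[1.71,-2.56,-0.2],"spin":-15,"grip":0},{"dp":[2.05,-3.31,-0.2],"spin":-19,"grip":0},{"dp":[2.34,-4.08,-0.2],"spin":-23,"grip":0},{"dp":[2.57,-4.87,-0.2],"spin":-27,"grip":0},{"dp":[2.57,-4.87,-0.2],"spin":-27,"grip":0}]'; python3 arc.py 3 7 11 15 18 20; python3 - <<'E'
from h import *
p,d=cams.camera('scene');a=cv2.resize(p[150:290,235:375],(560,560),interpolation=3);cv2.imwrite('pics/c3.png',a)
E
```

```text
clock: 3.7
eef_pos: [0.6591, 0.072, 0.0551]
ee_rot: [-3.111, -0.416, -0.001]
force: [-3.2, -1.4, 10.8]
opening: 0.0
3.0 [ 0.13 -0.61]
7.0 [ 0.24 -1.43]
11.0 [ 0.31 -2.25]
15.0 [ 0.31 -3.08]
18.0 [ 0.27 -3.7 ]
20.0 [ 0.23 -4.11]
```

View pics/c3.png

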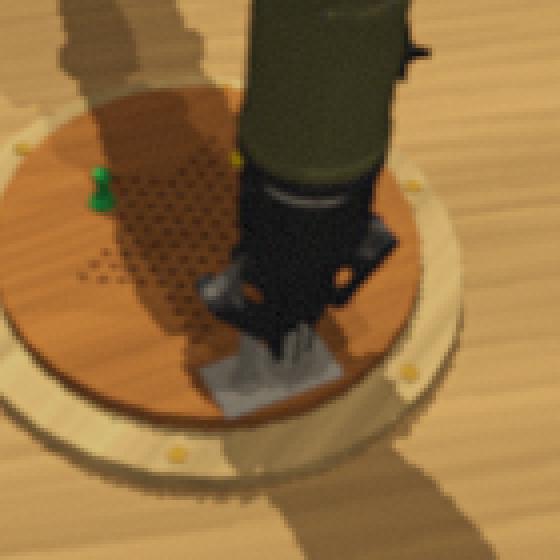

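The picture shows the plate carried along to (270,375), between studs (410,372) and (178,455), so the board has turned about 28° under the finger. I'll carry it on to about 48° before releasing.

```bash
python3 -m handwheel '[{"dp":[0.13,-0.61,0],"spin":-3,"grip":0},{"dp":[0.24,-1.43,0],"spin":-7,"grip":0},{"dp":[0.31,-2.25,0],"spin":-11,"grip":0},{"dp":[0.31,-3.08,0],"spin":-15,"grip":0},{"dp":[0.27,-3.7,0],"spin":-18,"grip":0},{"dp":[0.23,-4.11,0],"spin":-20,"grip":0},{"dp":[0.23,-4.11,0.3],"spin":-20,"grip":0},{"dp":[0.23,-4.11,2.5],"spin":-20,"grip":0}]'; python3 -m handwheel '[{"dp":[0,0,0.3],"spin":0,"grip":0}]'; python3 arc.py 2 4 6 8 10 12 14 16; python3 - <<'E'
from h import *
p,d=cams.camera('scene');a=cv2.resize(p[150:290,235:375],(560,560),interpolation=3);cv2.imwrite('pics/c4.png',a)
E
```

```text
clock: 4.42
eef_pos: [0.6589, 0.0308, 0.0771]
ee_rot: [-3.137, 0.126, 0.007]
force: [0.2, -0.2, -0.2]
opening: -0.0002
clock: 4.5
eef_pos: [0.6607, 0.031, 0.0831]
ee_rot: [-3.136, 0.126, 0.0]
force: [0.3, 0.6, 0.8]
opening: 0.0002
2.0 [-0.06 -0.41]
4.0 [-0.13 -0.81]
6.0 [-0.21 -1.21]
8.0 [-0.31 -1.61]
10.0 [-0.42 -2.01]
12.0 [-0.54 -2.4 ]
14.0 [-0.68 -2.79]
16.0 [-0.83 -3.17]
```

View pics/c4.png

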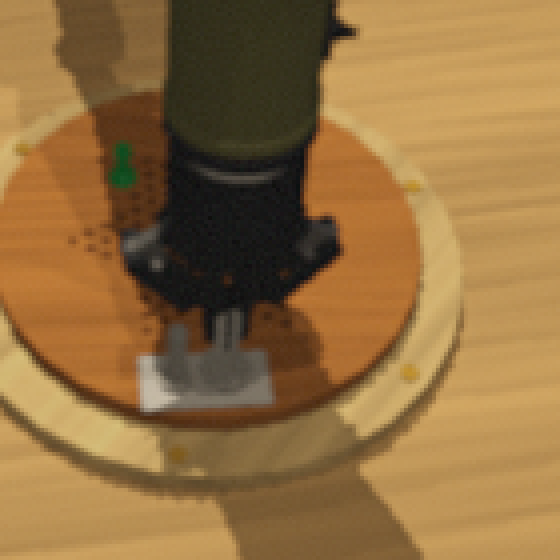

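The cap stayed down off-stop (around (225,370)). The fingers are above it and the post is at (178,350), so the gap to the finger is clear. I'll now push the post slowly.

```bash
python3 -m handwheel '[{"dp":[-0.06,-0.41,0],"spin":-2,"grip":0},{"dp":[-0.13,-0.81,0],"spin":-4,"grip":0},{"dp":[-0.21,-1.21,0],"spin":-6,"grip":0},{"dp":[-0.31,-1.61,0],"spin":-8,"grip":0},{"dp":[-0.42,-2.01,0],"spin":-10,"grip":0},{"dp":[-0.54,-2.4,0],"spin":-12,"grip":0},{"dp":[-0.54,-2.4,0],"spin":-12,"grip":0}]'; python3 arc.py 1 2 3 4 5 6 7 8;python3 - <<'E'
from h import *
print(manip.state()['eef_pos'],manip.state()['force'])
p,d=cams.camera('scene');a=cv2.resize(p[150:290,235:375],(560,560),interpolation=3);cv2.imwrite('pics/c5.png',a)
E
```

```text
clock: 5.13
eef_pos: [0.6537, 0.0045, 0.0814]
ee_rot: [-3.107, 0.461, 0.005]
force: [0.8, -0.8, 0.1]
opening: -0.0003
1.0 [-0.07 -0.19]
2.0 [-0.15 -0.38]
3.0 [-0.23 -0.57]
4.0 [-0.31 -0.76]
5.0 [-0.39 -0.94]
6.0 [-0.48 -1.13]
7.0 [-0.57 -1.31]
8.0 [-0.67 -1.49]
[0.65366019 0.00453263 0.08140969] [ 0.75616804 -0.78595296  0.12094542]
```

View pics/c5.png

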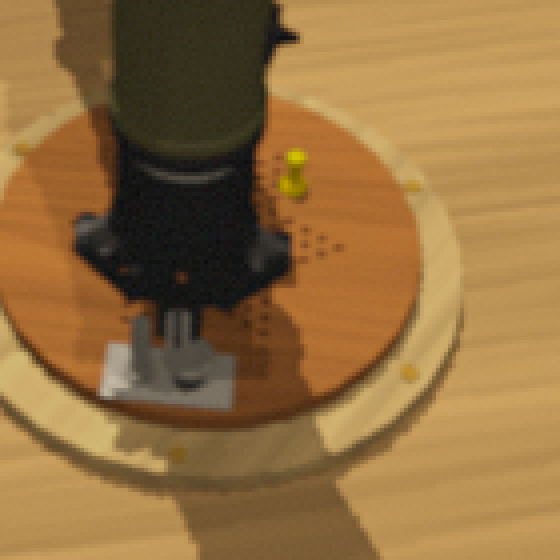

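The cap is now near (190,362), close to the stud at (178,455), and there's a dark gap under it. I'll check the angles.

```bash
python3 - <<'E'
from h import *
c=np.array([.5438,.0449])
P=lambda u,v,z:(lambda r:(np.linalg.norm(r).round(4),np.degrees(np.arctan2(r[1],r[0])).round(1)))(ray('scene',235+u/4-.4,150+v/4-.4,z)[:2]-c)
print('stud',P(178,455,.023),P(410,372,.023))
for z in(.058,.068):print('cap',z,P(192,358,z))
for q in((108,343),(238,353),(236,409),(99,398)):print('plate',P(*q,.044))
E
```

```text
stud (np.float64(0.1623), np.float64(-16.6)) (np.float64(0.1638), np.float64(42.8))
cap 0.058 (np.float64(0.1139), np.float64(-15.0))
cap 0.068 (np.float64(0.1211), np.float64(-15.0))
plate (np.float64(0.1107), np.float64(-44.0))
plate (np.float64(0.1013), np.float64(1.2))
plate (np.float64(0.1425), np.float64(-3.3))
plate (np.float64(0.1496), np.float64(-36.7))
```

```bash
python3 -m handwheel '[{"dp":[-0.07,-0.19,0.2],"spin":-1,"grip":0},{"dp":[-0.15,-0.38,0.2],"spin":-2,"grip":0},{"dp":[-0.15,-0.38,0.2],"spin":-2,"grip":0}]'; python3 arc.py 1 2 3 ;python3 - <<'E'
from h import *
print(manip.state()['eef_pos'],manip.state()['force'])
p,d=cams.camera('scene');a=cv2.resize(p[220:270,255:305],(550,550),interpolation=3);cv2.imwrite('pics/c6.png',a)
E
```

```text
clock: 5.43
eef_pos: [0.6522, 0.0001, 0.0836]
ee_rot: [3.099, -0.515, -0.004]
force: [1.0, -1.0, -0.8]
opening: -0.0001
1.0 [-0.08 -0.19]
2.0 [-0.16 -0.38]
3.0 [-0.25 -0.56]
[6.52199542e-01 8.24532122e-05 8.35945067e-02] [ 1.00847263 -1.00792138 -0.76808516]
```

View pics/c6.png

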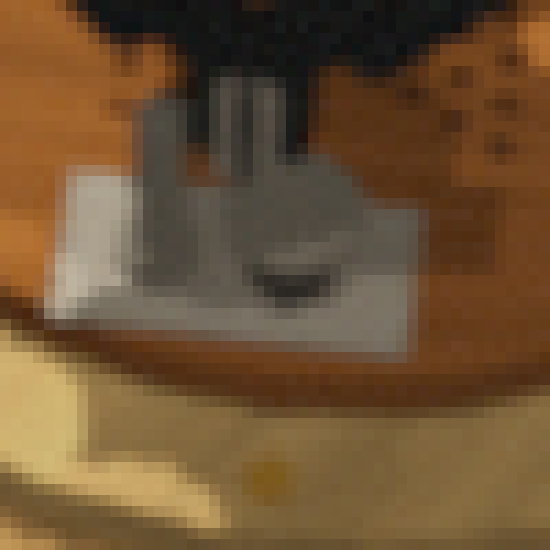

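The cap now stands raised, with a dark stem gap under it at (290,280), in line with the stud (268,480). The finger at (245,120) is free between cap and post. It looks locked, so I'll lift straight up and away, then verify from both cameras.

```bash
python3 -m handwheel '[{"dp":[0,0,1.5],"spin":0,"grip":0},{"dp":[0,0,4],"spin":0,"grip":0},{"dp":[0,0,7],"spin":0,"grip":0},{"dp":[0,0,10],"spin":0,"grip":0},{"dp":[0,0,13],"spin":0,"grip":0},{"dp":[-1,-3,15],"spin":0,"grip":0},{"dp":[-3,-6,15],"spin":0,"grip":0},{"dp":[-5,-9,15],"spin":0,"grip":0}]'
python3 -m handwheel '[{"dp":[-2,-3,0],"spin":0,"grip":0},{"dp":[-4,-6,0],"spin":0,"grip":0},{"dp":[-6,-9,0],"spin":0,"grip":0},{"dp":[-8,-12,0],"spin":0,"grip":0},{"dp":[-10,-15,0],"spin":0,"grip":0},{"dp":[-12,-18,0],"spin":0,"grip":0},{"dp":[-14,-21,0],"spin":0,"grip":0},{"dp":[-14,-21,0],"spin":0,"grip":0}]'
python3 - <<'E'
from h import *
p,d=cams.camera('scene');q,e=cams.camera('top');cv2.imwrite('pics/s7.png',p);cv2.imwrite('pics/t7.png',q)
cv2.imwrite('pics/c7.png',np.hstack([cv2.resize(p[165:275,215:355],(400,314),interpolation=3),cv2.resize(q[140:270,165:295],(314,314),interpolation=3)]))
g=lambda n,s:cv2.imread(f'pics/{n}').astype(int)
for n,m,r in(('scene0.png','s7.png',(155,385,215,430)),('scene0.png','s7.png',(190,30,290,130))):
    y0,x0,y1,x1=r;print('diff jar/bin',np.abs(g(n,0)-g(m,0))[y0:y1,x0:x1].mean())
E
```

```text
clock: 6.15
eef_pos: [0.6027, -0.0901, 0.2352]
ee_rot: [3.1, -0.51, 0.001]
force: [0.8, -1.5, -0.5]
opening: -0.0001
clock: 6.82
eef_pos: [0.4571, -0.308, 0.2352]
ee_rot: [3.092, -0.526, -0.003]
force: [-0.1, -1.1, -0.1]
opening: 0.0004
diff jar/bin 5.9037037037037035
diff jar/bin 5.883733333333334
```

View pics/c7.png

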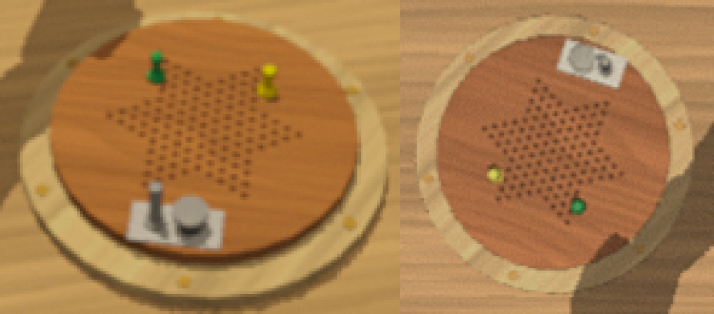

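Both pegs are standing, and the cap is raised and near the stud (596,32). Next I'll compare plate angles before and after for the exact turn.

```bash
python3 - <<'E'
from h import *
c=np.array([.5438,.0449]);A=[]
for f,(x0,y0,x1,y1) in(('top0',(185,150,225,190)),('t7',(220,148,262,182))):
    i=cv2.imread(f'pics/{f}.png');h=cv2.cvtColor(i,cv2.COLOR_BGR2HSV)
    g=((h[...,1]<60)&(h[...,2]>60)).astype(np.uint8)[y0:y1,x0:x1]
    k=max(cv2.findContours(g,0,1)[0],key=cv2.contourArea);k=cv2.convexHull(k)
    b=cv2.minAreaRect(k);M=cv2.moments(k);r=ray('top',M['m10']/M['m00']+x0,M['m01']/M['m00']+y0,.045)[:2]-c
    print(f,b,np.degrees(np.arctan2(r[1],r[0])))
c0=ray('top',165+(582-400)*130/314-.3,140+59*130/314-.3,.068)[:2]-c
s0=ray('top',165+(596-400)*130/314-.3,140+32*130/314-.3,.022)[:2]-c
for r in(c0,s0):print(np.linalg.norm(r),np.degrees(np.arctan2(r[1],r[0])))
for z in(.058,.068):
    r=ray('scene',215+190*.35-.3,165+212*.35-.3,z)[:2]-c;print('cap scene',z,np.linalg.norm(r),np.degrees(np.arctan2(r[1],r[0])))
h=cv2.cvtColor(cv2.imread('pics/t7.png'),cv2.COLOR_BGR2HSV)
E
```

```text
top0 ((19.51723861694336, 20.206897735595703), (12.62291431427002, 26.242374420166016), 48.36646270751953) 36.71284997212047
t7 ((23.89999771118164, 17.799999237060547), (26.246902465820312, 12.965337753295898), 18.434947967529297) -23.395935582810566
0.11597912803342907 -18.045493525485867
0.1611786800246996 -18.48259710077446
cap scene 0.058 0.11361379369388581 -16.77058593567723
cap scene 0.068 0.12088239268856459 -16.58958620527247
```

```bash
python3 - <<'E'
from h import *
def hh(d,u,v):
    m=cams.camera_model('scene');w=d[v-1:v+2,u-1:u+2];z=np.median(w);T=np.array(m['pose'])
    return (T@[ (u-m['cx'])/m['fx']*z,(v-m['cy'])/m['fy']*z,z,1])[:3].round(4)
p,d=cams.camera('scene');d0=np.load('scene0.npy')
print('before cap',hh(d0,323,223),'after',[hh(d,281,v) for v in(237,238,239)],'board',hh(d,290,225),hh(d0,290,225))
s=manip.state();print(s['clock'],s['force'])
E
```

```text
before cap [0.6299 0.123  0.0688] after [array([0.6549, 0.0108, 0.0695]), array([0.6578, 0.0102, 0.0694]), array([0.6613, 0.0094, 0.0703])] board [0.6035 0.0455 0.0444] [0.6036 0.0455 0.0445]
6.9667 [ 1.0608868  -0.18180603 -0.32705517]
```

```bash
python3 -c "
from plant import manip
print(manip.job_done())"
```

```text
the job is handed in; nothing more can be done
None
```

The board is at the next clockwise stop with the plunger sprung back up, and I've handed the job in. I pressed the plunger with the shut fingertips to about 12.4 mm (7.8 N) and carried the board round about 48° by the cap. I then lifted off, and a slow sweep towards the post brought the board to the stop, where the plunger sprang up. The arm lifted straight up and moved clear by about 7 s.

**Last checks:**
- **Turn:** the plate measured 60.1° clockwise of its start in the top view. The cap lines up with the stud, at -18.0° against -18.5°.
- **Plunger:** the cap's depth height was about 69.5 mm, against 68.8 mm before the press, so it is fully up.
- **Pegs:** both are standing on the board.
- **Jar and bin:** the tool stayed clear of both. My only check on them was a before/after picture difference, a mean of about 5.9 grey levels over each. I did not calibrate that or measure their positions.

**Disagreements:**
- The scene view put the cap at -16.6°, about 1.5° off the top view, which I put down to calibration and picking error.
- After the plunger sprang up, the finger had a small gap to the post. I can't say whether the last few degrees came from the push or from the board coasting.

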